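# Wind the camera slider to its stop and hold the telescopic mast fully up

### The job

Set up the little camera slider for a raised shot of the mug: first wind its crank clockwise by the orange knob until the carriage touches the yellow end stop, and let go of the crank only once it has got there. Then press the red release button all the way down, take the mast by its black grip and pull it straight up past the first stop to the second, as far as it goes. The mast sinks back by itself, so finish while still holding it fully extended, with the carriage still at the stop; do not shift the other things on the worktop.

Things in the scene. Friction and masses are not known exactly. Their poses are not given: they have to be found in the camera images.
- slider: Camera slider, fixed to the worktop: a rail with two steel rods along its own y axis, 450 mm long, 110 mm wide, with a black crank housing (90 mm long, 56 mm tall) at its -y end. Origin: on the worktop, mid-rail; x points from the red button's side to where the lens looks; z up. Directions below are in this frame.
- crank_wheel: Aluminium crank wheel, 90 mm across, lying level, at y = -210 mm of the slider; turns about the vertical through its origin (on its underside, 60 mm above the worktop; its top is at 69 mm). Clockwise from above drives the carriage towards +y, 15 mm per radian (94 mm a turn). It resists with about 3 N at the knob and stays where it is left.
- crank_knob (a point): Point 22 mm up the upright orange knob of the crank wheel. The knob is 15 mm thick, reaches from 70 to 108 mm above the worktop and stands 34 mm from the wheel's axis (at the start towards +y). It spins freely on its pin, so it can be pinched from above and led round a circle without turning the fingers.
- carriage (a joint): Travel of the carriage along the slider's +y, m. 0 at the start, when its mast axis is at y = -60 mm. It touches the stop when the travel equals the stop's y in the slider frame + 25 mm (50 to 100 mm of travel).
- carriage_face (a point): Middle of the carriage's end face that meets the stop, 49 mm above the worktop, 35 mm towards +y from the mast axis. The carriage is a grey plate, 150 x 70 mm, its top at 56 mm, with the mast and the button tower on it.
- end_stop: Yellow stop block, 96 x 20 x 62 mm tall, clamped on the rail (does not move). Origin: on the worktop, under the middle of its face towards the carriage; axes as the slider's.
- release_button (a joint): Travel of the red button, m: 0 up, 0.007 fully down. It needs about 4 N, stays down once pressed, and draws the steel tongue off the mast. Until it is pressed the tongue locks the mast down.
- release_button_top (a point): Middle of the top of the red button, 22 mm across, on a black tower (30 x 34 mm, 128 mm tall), 65 mm to the -x side of the mast axis; the top is 140 mm above the worktop when up. The button goes straight down.
- mast_head: Moving head of the telescopic mast: black round grip, 27 mm thick at its waist. Origin: on the mast axis in the waist, 148 mm above the worktop when down; grip from 20 mm below to 16 mm above it, 33 mm lip at the top from 11 mm up. Axes as the slider's. A small camera hangs on its +x side, 46 to 83 mm from the axis, top 5 mm above the origin: pinch the grip along y.
- mast_lower (a joint): Rise of the mast's lower tube, m, 0 to 0.07. Pulling the head up, the upper tube comes first, 70 mm to the first stop (about 4 N), while this reads 0; then this tube rises too, 70 mm at about 8 N, to the second, hard stop: head origin 288 mm above the worktop. Both sink if let go.
- mug: Cream mug, about 78 mm across and 100 mm tall, the subject of the shot, 0.15 to 0.3 m beyond the slider; to be left alone. Origin: centre of its underside.
- yellow_jar: Spice jar with a yellowish content and black cap, 44 mm across, 96 mm tall; to be left alone. Origin: centre of its underside.
- egg_timer: Red egg timer, 61 mm across, 50 mm tall; to be left alone. Origin: centre of its underside.
- spice_jar: Spice jar with a reddish content and black cap, 44 mm across, 96 mm tall; to be left alone. Origin: centre of its underside.
- tumbler: Clear glass tumbler, 81 mm across, 91 mm tall; to be left alone. Origin: centre of its underside.

How it is judged:
On the way, in this order (a step that is already met when the one before it is completed fails the run):
1. the crank is wound until the carriage is within 2.5 mm of the stop, the hand still on the crank (y of end_stop in the frame of carriage_face below 0.0025 m and contact force between the fingers and crank_wheel above 0.3 N), for 0.1 s.
2. the red button is pressed down (at least 5.5 of 7 mm) while the mast is still down, nobody holding the crank (value of joint release_button above 0.0055 m and height (world z) of mast_head below 0.16 m and contact force between the fingers and crank_wheel below 0.1 N), for 0.1 s.
3. the mast is pulled up to the second stop, within 5 mm (height (world z) of mast_head above 0.283 m), for 0.2 s.
At the end, for the whole second after the job is handed in: The fingers hold the mast head (over 1 N) at rest within 5 mm of the second stop (origin above 283 mm), and the carriage is within 4 mm of the end stop (height (world z) of mast_head above 0.283 m and contact force between the fingers and mast_head above 1 N and y of end_stop in the frame of carriage_face below 0.004 m and linear speed of mast_head below 0.02 m/s); the arm keeps its last pose, push and grip.
It fails at once if the mug is shifted more than 30 mm (distance of mug from where it was at the start of the episode above 0.03 m).
It fails at once if the yellow jar is shifted more than 30 mm (distance of yellow_jar from where it was at the start of the episode above 0.03 m).
It fails at once if the egg timer is shifted more than 30 mm (distance of egg_timer from where it was at the start of the episode above 0.03 m).
It fails at once if the spice jar is shifted more than 30 mm (distance of spice_jar from where it was at the start of the episode above 0.03 m).
It fails at once if the tumbler is shifted more than 30 mm (distance of tumbler from where it was at the start of the episode above 0.03 m).
It also fails if it takes over 64 s, if anything falls off the work surface, if the arm or the gripper's body presses on something with over 40 N, if the wrist force passes 120 N, or if a joint passes its speed limit or range.

### The arm

A 6-joint arm with a two-finger parallel gripper is mounted at the origin on a cart in front of the work surface, level with it; the furniture and walls round the work are solid. World frame = base frame: x ahead of the robot, y to its left, z up, the work surface at z = 0. Lengths are in m, angles in rad, forces in N, time in s.
With the tool pointing down it reaches from about 0.275 to 0.825 m from the base axis. Payload 4.9 kg.
Tool frame: the origin (TCP) lies midway between the tips of the shut fingers; the grasp point (between the pads) lies 19 mm behind it (grip_point_offset is the distance from the TCP to the grasp point, in m); z points along the fingers, y is the line along which they close (so a half turn about z gives the same grasp; the last joint's range is limited). The gripper opens to 85 mm and grips with 20 to 120 N. Pads are 22 mm wide; open, the fingers measure 114 mm over their backs; the gripper's body (76 mm by 85 mm) begins 54 mm behind the grasp point. The pads swing forward as they close: fully open they stand 13 mm farther back than shut.
Start: joints at [1.037, 0.326, -0.193, 1.052, 0, 1.437], TCP at [0.214, 0.507, 0.231] pointing down, gripper open.
Joint ranges: [-2.65, 2.65], [-0.97, 1.79], [-1.3, 1.35], [-1.93, 2.1], [-1.47, 1.37], [-3.14, 3.14]. Speed limits (rad/s): [2.57, 2.57, 3.14, 3.14, 3.14, 3.14].

### API

Orientations are given as a rotation vector (axis times angle).
In Python, from cell import * gives the robot as it stands. Calls block until the motion is done:
- movep(position, orientation): joint-space move of the TCP to a pose.
- move_l(position, velocity=0.15, rot=None, until_force=None): straight line of the TCP; rot=None keeps the orientation; velocity is the mean speed in m/s. With until_force (N) it stops when the force on the tool has changed by that much, and returns True; else False.
- set_joints(angles): joint-space move.
- let_go() and grab(newtons=None): open the fingers fully, or close them until they stop; newtons is the grip in N (None keeps the last).
- sleep(seconds).
- ik(position, orientation): joint angles nearest the present ones, or None.
- get_state(): the state.
- grab_frame(name): name is "side" or "top" or "wrist"; returns a dict with "img" (480x640x3 uint8, red, green, blue), "fx", "fy", "cx", "cy" (pixels), "cam_to_world" (4x4, takes a point from camera to world coordinates); the wrist camera has in their place "T_tool_cam" (4x4, takes a point from camera to tool coordinates, whose origin is the TCP and whose axes are the flange's). Camera axes: x right, y down, z forward; pixel columns grow to the right and rows downward; lengths in m; the calibration is good to about 2 mm. A picture is of the moment at which its call begins: read the wrist's pose just before it. There is no depth.
A pose or a line that the arm cannot do raises MotionError and nothing moves.
- sign_off(): hands the job in; it is judged then, once.
Trained networks look in the newest picture that a camera, given by its name, has taken for a name from the list of things; names that differ only in an ending like _2 or _b are one class to them, and where a whole thing is asked for, a point or a joint stands for the part that bears it (a point fixed in the world has none). Each returns a list of dicts, best first, with "score" (0 to 1); they miss things now and then, are a little off and sometimes report something else, mostly with a low value. They report only what shows in the picture. A call takes as long as a camera call.
- spot_in(camera, name): "centre" ([column, row] in pixels, amid what is visible of it).
- silhouettes(camera, name): "mask" (480x640 bool, what is visible of it) and "centre" ([column, row] in pixels, amid what is visible of it).
- tip_of(camera, name): "centre" ([column, row] in pixels: a listed point, or the origin of a listed thing).
The state is a dict: "clock": time; "q": joint angles; "joint_velocities": joint speeds; "tau": joint torques, N m; "position": TCP position; "eef_rot": TCP orientation; "contact_force": force on the tool from outside, world axes, zero at the start; "wrist_torque": the same for the moment, N m; "finger_gap": opening from 0.0 (shut) to 1.0 (fully open); "grasp_force": force on a finger pad.
Only numpy, scipy, OpenCV 4.12 (cv2) and the standard library are available. Lean on these libraries where they do the work, as an engineer would, in place of code of your own. Each camera call takes 0.05 s, during which the arm holds its last target. There are 200 camera calls.

## Working session

There is one attempt and no reset: what is moved stays moved. The work goes in short steps, each a Python script; the robot and the scene stay as the last script left them, time stands still between calls to the robot, and variables do not carry over. Pictures are saved under pics/ and viewed, at most 10 in all, crops included, and the job is handed in when it is done.

```bash
mkdir -p pics; ls; cat > h.py <<'E'
import numpy as np, cv2
from cell import *
from scipy.spatial.transform import Rotation as R
def cam(name):
    s=get_state(); f=grab_frame(name)
    if "cam_to_world" in f: T=np.array(f["cam_to_world"])
    else:
        W=np.eye(4); W[:3,:3]=R.from_rotvec(s["eef_rot"]).as_matrix(); W[:3,3]=s["position"]
        T=W@np.array(f["T_tool_cam"])
    return f,T
def ray(f,T,px):
    d=np.array([(px[0]-f["cx"])/f["fx"],(px[1]-f["cy"])/f["fy"],1.]); d=T[:3,:3]@d
    return T[:3,3],d/np.linalg.norm(d)
def atz(f,T,px,z):
    o,d=ray(f,T,px); return o+d*(z-o[2])/d[2]
def tri(rs):
    A=sum(np.eye(3)-np.outer(d,d) for o,d in rs); b=sum((np.eye(3)-np.outer(d,d))@o for o,d in rs)
    p=np.linalg.solve(A,b); return p,[np.linalg.norm(np.cross(p-o,d)) for o,d in rs]
def save(f,n): cv2.imwrite("pics/"+n+".png",cv2.cvtColor(f["img"],cv2.COLOR_RGB2BGR))
E
python3 - <<'E'
from h import *
np.set_printoptions(precision=3,suppress=True)
fs={}
for c in ("side","top"):
    fs[c]=cam(c); save(fs[c][0],c+"0")
    print(c,fs[c][1][:3,3])
for n in ["slider","crank_wheel","crank_knob","carriage_face","end_stop","release_button_top","mast_head","mug","yellow_jar","egg_timer","spice_jar","tumbler"]:
    rs=[];o=[]
    for c in fs:
        r=tip_of(c,n)
        if r: rs.append(ray(*fs[c],r[0]["centre"])); o.append((c,np.round(r[0]["centre"]),round(r[0]["score"],2)))
    print(n,o,*(tri(rs) if len(rs)==2 else []))
E
```

```text
pics
side [1.345 0.376 0.923]
top [0.477 0.114 0.991]
slider [('side', array([162., 291.]), 0.54), ('top', array([351., 272.]), 0.89)] [ 0.635 -0.092 -0.011] [np.float64(0.15084375548135018), np.float64(0.15084375548134982)]
crank_wheel [('side', array([201., 232.]), 0.86), ('top', array([452., 256.]), 0.78)] [ 0.573 -0.181  0.064] [np.float64(0.002401039453515926), np.float64(0.0024010394535159104)]
crank_knob [('top', array([438., 256.]), 0.59)]
carriage_face [('side', array([280., 247.]), 0.74), ('top', array([365., 268.]), 0.74)] [0.548 0.006 0.05 ] [np.float64(0.0009594966541318467), np.float64(0.000959496654131797)]
end_stop [('side', array([318., 271.]), 0.7), ('top', array([321., 276.]), 0.93)] [ 0.536  0.099 -0.011] [np.float64(0.0005872347519476701), np.float64(0.0005872347519477619)]
release_button_top [('side', array([269., 194.]), 0.5), ('top', array([392., 296.]), 0.63)] [ 0.488 -0.035  0.151] [np.float64(0.002621483191062253), np.float64(0.002621483191062297)]
mast_head [('side', array([261., 211.]), 0.71), ('top', array([391., 261.]), 0.86)] [ 0.553 -0.031  0.155] [np.float64(0.001095885038139988), np.float64(0.0010958850381399179)]
mug [('side', array([280., 342.]), 0.92), ('top', array([320., 180.]), 0.71)] [ 0.76   0.095 -0.004] [np.float64(0.004941801050108296), np.float64(0.0049418010501083584)]
yellow_jar [('side', array([160., 294.]), 0.96), ('top', array([457., 194.]), 0.58)] [ 0.725 -0.219 -0.006] [np.float64(0.00012652896679277268), np.float64(0.0001265289667929049)]
egg_timer [('side', array([461., 332.]), 0.59), ('top', array([170., 243.]), 0.58)] [ 0.61   0.445 -0.008] [np.float64(0.0027014796781729615), np.float64(0.002701479678172932)]
spice_jar [('top', array([170., 279.]), 0.67)]
tumbler [('side', array([405., 338.]), 0.72), ('top', array([218., 217.]), 0.68)] [ 0.67   0.335 -0.002] [np.float64(0.0017127692807223462), np.float64(0.001712769280722517)]
```

View pics/top0.png

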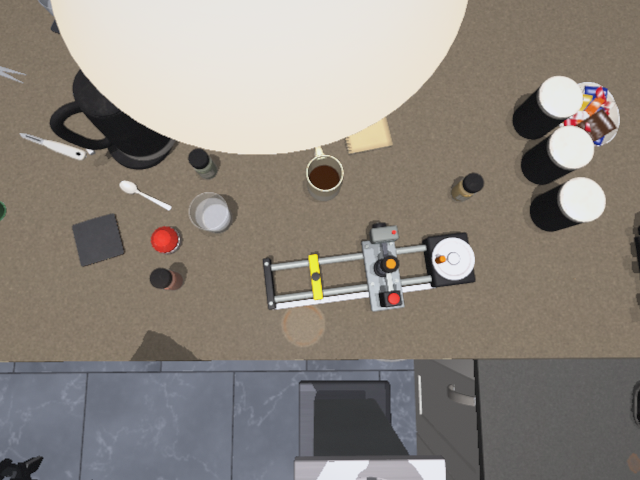

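View pics/side0.png

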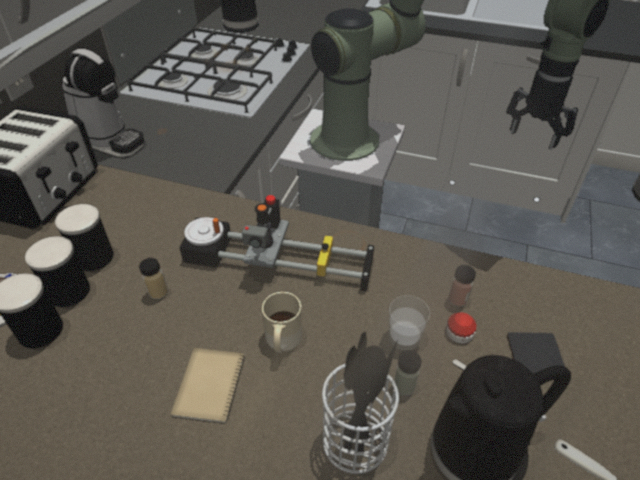

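The top view shows the slider with the knob at (438,259), the button at (394,298), the mast at (390,264) and the stop at (317,277). The side view agrees, and the area around the slider is clear. The slider's yaw is about 0.13 rad. Next I'll take close wrist views.

```bash
cat >> h.py <<'E'
def ori(yaw,flip=1):
    y=flip*np.array([-np.sin(yaw),np.cos(yaw),0]); z=np.array([0,0,-1.])
    return R.from_matrix(np.column_stack([np.cross(y,z),y,z])).as_rotvec()
E
python3 - <<'E'
from h import *
np.set_printoptions(precision=4,suppress=True)
for fl in (1,-1):
    print(fl,*[ik(p,ori(.131,fl)) for p in ([.56,-.12,.38],[.54,.04,.08+.27])])
q0=get_state()["q"]
fl=min((1,-1),key=lambda f:abs(ik([.56,-.12,.38],ori(.131,f))[5]-q0[5])); print("flip",fl)
D={}
for i,p in enumerate(([.53,-.13,.36],[.50,-.02,.36])):
    movep(p,ori(.131,fl)); sleep(.2)
    f,T=cam("wrist"); save(f,f"w{i}"); print(T[:3,3])
    for n in ["crank_wheel","crank_knob","carriage_face","end_stop","release_button_top","mast_head"]:
        r=tip_of("wrist",n)
        if r:
            px=r[0]["centre"]; D.setdefault(n,[]).append(ray(f,T,px)); print(i,n,np.round(px),round(r[0]["score"],2))
for n,rs in D.items():
    if len(rs)==2: print(n,*tri(rs))
print(get_state()["clock"])
E
```

```text
1 [-0.34    0.3245  0.1797  1.426  -0.     -0.471 ] [-0.0624  0.262   0.0201  1.3288  0.     -0.1934]
-1 [-0.34    0.3245  0.1797  1.426  -0.      2.6706] [-0.0624  0.262   0.0201  1.3288 -0.      2.9482]
flip -1
[ 0.5966 -0.1204  0.5021]
0 crank_wheel [356. 166.] 0.61
0 crank_knob [330. 166.] 0.61
0 carriage_face [188. 157.] 0.96
0 end_stop [115. 155.] 0.77
0 release_button_top [202. 241.] 0.62
0 mast_head [414.  14.] 0.43
[ 0.5668 -0.012   0.5019]
1 crank_wheel [467. 146.] 0.81
1 crank_knob [290. 140.] 0.63
1 carriage_face [290. 142.] 0.94
1 end_stop [208. 144.] 0.82
1 release_button_top [325. 222.] 0.65
1 mast_head [326. 149.] 0.72
crank_wheel [ 0.566  -0.1713  0.0758] [np.float64(0.0019494742242127296), np.float64(0.00194947422421267)]
crank_knob [ 0.6277 -0.0605  1.266 ] [np.float64(0.035676479448592945), np.float64(0.03567647944859289)]
carriage_face [0.5471 0.0073 0.0427] [np.float64(0.00012379639926330055), np.float64(0.00012379639926354455)]
end_stop [0.5318 0.1048 0.0001] [np.float64(0.0007802701308218252), np.float64(0.0007802701308215589)]
release_button_top [ 0.4856 -0.0363  0.1412] [np.float64(0.0009505008715964002), np.float64(0.0009505008715964299)]
mast_head [ 0.5584 -0.041   0.7161] [np.float64(0.04221080495661098), np.float64(0.042210804956611)]
5.4917
```

View pics/w0.png

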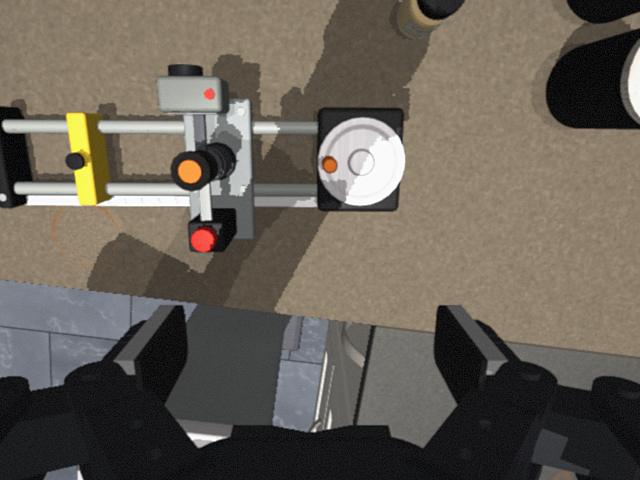

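View pics/w1.png

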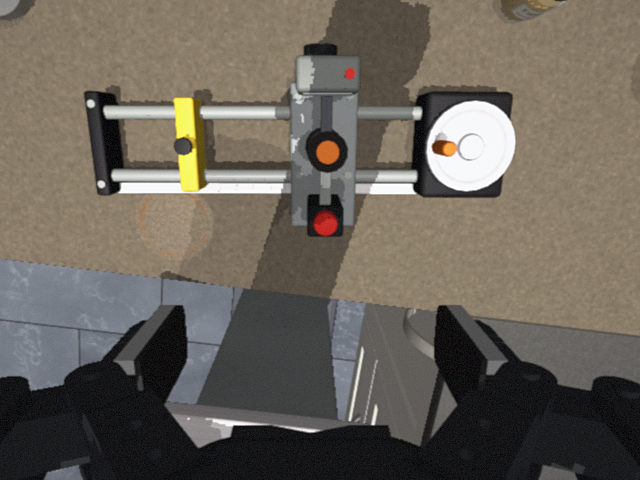

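Both wrist views show the rods level in the image, so the yaw of about 0.131 holds. In w0 the wheel hub is at (362,162), knob top (330,165), mast cap (190,171) and button (203,239). In w1 they are at (470,147), (439,148), (327,153) and (325,223). I'll fit the slider pose to these.

```bash
python3 - <<'E'
from h import *
import json
from scipy.optimize import least_squares
np.set_printoptions(precision=4,suppress=True)
f=grab_frame("wrist"); Rt=R.from_rotvec(ori(.131,-1)).as_matrix()
TC=np.array(f["T_tool_cam"]); 
P={"wheel":(0,-.21,.069),"knob":(0,-.176,.108),"button":(-.065,-.06,.14),"mast":(0,-.06,.164)}
O=[{"wheel":(362,162),"knob":(330,165),"button":(203,239),"mast":(190,171)},{"wheel":(470,147),"knob":(439,148),"button":(325,223),"mast":(327,153)}]
Ts=[]
for p in ([.53,-.13,.36],[.50,-.02,.36]):
    W=np.eye(4);W[:3,:3]=Rt;W[:3,3]=p;Ts.append(W@TC)
for n in P: print(n,*tri([ray(f,Ts[i],O[i][n]) for i in (0,1)]))
def res(v):
    x,y,a=v;r=[]
    for n,(px,py,pz) in P.items():
        w=np.array([x+np.cos(a)*px-np.sin(a)*py,y+np.sin(a)*px+np.cos(a)*py])
        for i in (0,1): r+=list(atz(f,Ts[i],O[i][n],pz)[:2]-w)
    return np.array(r)
s=least_squares(res,[.55,.03,.131]); print(s.x); print(res(s.x).reshape(-1,2,2)*1000)
x,y,a=s.x
M=np.array([[np.cos(a),np.sin(a)],[-np.sin(a),np.cos(a)]])
for nm,pt in (("stop",(.5318,.1048)),("stop2",(.536,.099)),("face",(.5471,.0073))): print(nm,M@(np.array(pt)-[x,y]))
for i,px in ((0,(105,160)),(1,(201,147))): print("stop edge top",M@(atz(f,Ts[i],px,.062)[:2]-[x,y]))
json.dump(list(s.x),open("pose.json","w"))
print(get_state()["position"])
E
```

```text
wheel [ 0.5673 -0.1801  0.0557] [np.float64(0.00011062639339653084), np.float64(0.00011062639339636665)]
knob [ 0.5612 -0.1463  0.0624] [np.float64(0.0010441917072275706), np.float64(0.0010441917072276986)]
button [ 0.4833 -0.0356  0.1308] [np.float64(4.818503702764306e-05), np.float64(4.81850370274596e-05)]
mast [ 0.5476 -0.0272  0.1562] [np.float64(0.0003688022151709679), np.float64(0.0003688022151706805)]
[0.541  0.0328 0.1298]
[[[-0.1057 -2.9242]
  [-0.7944  0.4206]]

 [[ 0.1763 -2.1693]
  [-1.135   9.7829]]

 [[ 1.7969 -2.5577]
  [ 0.9588  0.1485]]

 [[ 0.2378 -2.4935]
  [-1.1347 -0.2073]]]
stop [0.0002 0.0726]
stop2 [0.0036 0.0663]
face [ 0.0027 -0.0261]
stop edge top [0.0005 0.0547]
stop edge top [-0.0015  0.0665]
[ 0.5    -0.0202  0.3599]
```

```bash
cat >> h.py <<'E'
import json
def pose(): return json.load(open("pose.json"))
def S(px,py,pz):
    x,y,a=pose(); return np.array([x+np.cos(a)*px-np.sin(a)*py,y+np.sin(a)*px+np.cos(a)*py,pz])
def vec(v):
    a=pose()[2]; return np.array([np.cos(a)*v[0]+np.sin(a)*v[1],-np.sin(a)*v[0]+np.cos(a)*v[1],v[2]])
E
python3 - <<'E'
from h import *
np.set_printoptions(precision=3,suppress=True)
x,y,a=pose(); json.dump([.5410,.0318,.130],open("pose.json","w"))
o=ori(.130,-1)
movep(S(0,-.176,.20),o); sleep(.2)
f,T=cam("wrist"); save(f,"w2")
M=lambda p: vec(p-S(0,0,0))
for n in ("crank_knob","crank_wheel"):
    r=tip_of("wrist",n)
    if r: print(n,r[0]["centre"],r[0]["score"],M(atz(f,T,r[0]["centre"],.092 if n=="crank_knob" else .06)))
# orange blob
hsv=cv2.cvtColor(f["img"],cv2.COLOR_RGB2HSV); m=cv2.inRange(hsv,(5,150,90),(20,255,255))
n,l,st,c=cv2.connectedComponentsWithStats(m)
for i in range(1,n):
    if st[i,4]>60: print("orange",st[i],c[i],M(atz(f,T,c[i],.1)))
print(T[:3,3],get_state()["clock"])
E
```

```text
crank_knob [317.3, 237.2] 0.64 [ 0.001 -0.18   0.092]
crank_wheel [359.8, 227.9] 0.96 [-0.001 -0.21   0.06 ]
orange [301 222  23  34 606] [311.926 238.98 ] [ 0.002 -0.176  0.1  ]
orange [  40  260   42   39 1250] [ 60.882 279.047] [-0.024 -0.019  0.1  ]
[ 0.631 -0.133  0.344] 6.75
```

View pics/w2.png

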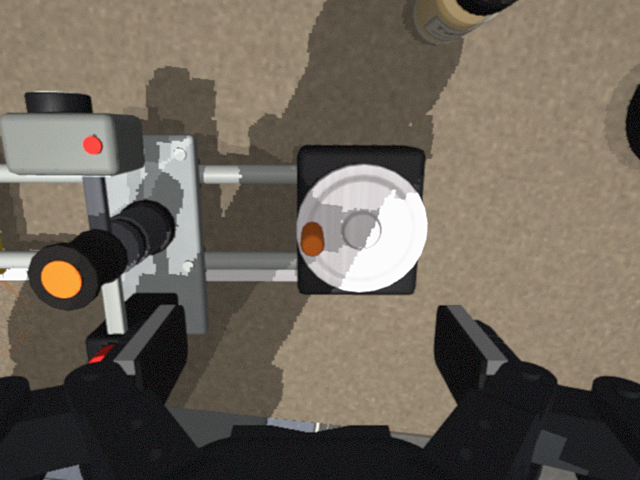

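The orange knob is at (312,239) and the wheel hub at (361,230), both within about 2 mm of the fit. I'll grasp the knob and wind.

```bash
python3 - <<'E'
from h import *
np.set_printoptions(precision=2,suppress=True)
move_l(S(0.0005,-.176,.076),.12)
F0=get_state()["contact_force"]
grab(20); s=get_state()
print("grip",s["finger_gap"],s["grasp_force"],vec(np.array(s["contact_force"])),s["clock"])
th=0;dt=.25;r=.034
z=s["position"][2]; 
while th<6.9:
    th+=dt if th<5.25 else .08
    p=S(r*np.sin(th),-.21+r*np.cos(th),.076)
    move_l(p,.06)
    s=get_state(); F=vec(np.array(s["contact_force"])-F0)
    t=np.array([np.cos(th),-np.sin(th),0]); rad=np.array([np.sin(th),np.cos(th),0])
    ft=F@t; print(round(th,2),"t",round(ft,1),"r",round(F@rad,1),"z",round(F[2],1),"gf",round(s["grasp_force"],1),round(s["clock"],1))
    if abs(F@rad)>35 or abs(ft)>(12 if th>5.25 else 25): print("STOP"); break
f,T=cam("wrist"); save(f,"w3")
f,T=cam("side"); save(f,"s3")
E
```

```text
grip 0.165042843980856 21.479073978262022 [-0.01 -2.15  1.93] 8.575
0.25 t -0.4 r -3.4 z 2.2 gf 21.6 8.9
0.5 t 0.9 r -4.2 z 3.8 gf 21.7 9.2
0.75 t -0.5 r -3.8 z 3.1 gf 21.8 9.4
1.0 t -0.5 r -2.8 z 4.2 gf 21.8 9.7
1.25 t 0.2 r -3.2 z 5.0 gf 21.8 10.0
1.5 t 1.2 r -1.7 z 4.5 gf 21.8 10.3
1.75 t -0.6 r -0.1 z 4.2 gf 21.8 10.6
2.0 t -1.1 r 1.6 z 4.2 gf 21.7 10.9
2.25 t 0.5 r 1.6 z 4.7 gf 21.7 11.2
2.5 t 0.5 r 3.5 z 3.5 gf 21.7 11.5
2.75 t 1.6 r 4.7 z 4.6 gf 21.7 11.8
3.0 t -0.1 r 4.7 z 4.9 gf 21.8 12.1
3.25 t 0.3 r 5.3 z 6.3 gf 21.9 12.4
3.5 t 0.0 r 3.3 z 6.2 gf 22.0 12.7
3.75 t -0.5 r 3.1 z 6.4 gf 22.0 12.9
4.0 t -1.0 r 2.4 z 7.1 gf 22.0 13.2
4.25 t -1.2 r 0.0 z 7.6 gf 22.0 13.5
4.5 t -0.9 r -1.2 z 6.5 gf 22.0 13.8
4.75 t 0.2 r -3.6 z 5.1 gf 21.9 14.1
5.0 t 0.7 r -5.1 z 5.4 gf 21.8 14.4
5.25 t -0.4 r -5.0 z 4.3 gf 21.8 14.7
5.33 t -1.6 r -5.0 z 4.1 gf 21.8 14.9
5.41 t -2.4 r -6.2 z 4.1 gf 21.8 15.2
5.49 t -2.0 r -5.4 z 4.4 gf 21.8 15.4
5.57 t -1.8 r -4.7 z 5.5 gf 21.9 15.7
5.65 t -2.1 r -5.2 z 5.6 gf 21.9 15.9
5.73 t -2.7 r -5.1 z 5.7 gf 21.9 16.2
5.81 t -2.4 r -4.9 z 6.1 gf 22.0 16.4
5.89 t -2.4 r -4.6 z 6.4 gf 22.0 16.7
5.97 t -1.0 r -3.9 z 7.2 gf 22.0 16.9
6.05 t -2.3 r -4.8 z 8.1 gf 22.1 17.2
6.13 t -1.9 r -3.9 z 7.8 gf 22.1 17.4
6.21 t -1.1 r -4.5 z 8.0 gf 22.2 17.7
6.29 t -1.0 r -4.5 z 8.7 gf 22.2 17.9
6.37 t -1.8 r -3.1 z 9.5 gf 22.2 18.2
6.45 t -2.1 r -3.9 z 9.3 gf 22.3 18.4
6.53 t -2.1 r -2.9 z 10.3 gf 22.3 18.7
6.61 t -4.1 r -2.1 z 12.2 gf 22.5 18.9
6.69 t -9.6 r -2.9 z 17.4 gf 23.0 19.2
6.77 t -14.1 r -5.3 z 23.2 gf 23.6 19.4
STOP
```

View pics/w3.png

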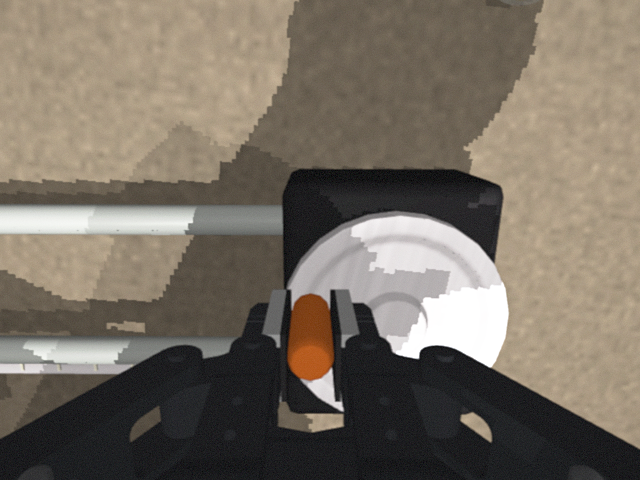

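The knob is still pinched between the pads at about (312,340). Now I'll check the carriage against the stop in the side view.

```bash
python3 -c "
import cv2;a=cv2.imread('pics/s3.png')[180:300,170:390];cv2.imwrite('pics/s3c.png',cv2.resize(a,None,fx=3.5,fy=3.5,interpolation=2))"
```

```text
(no output)
```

View pics/s3c.png

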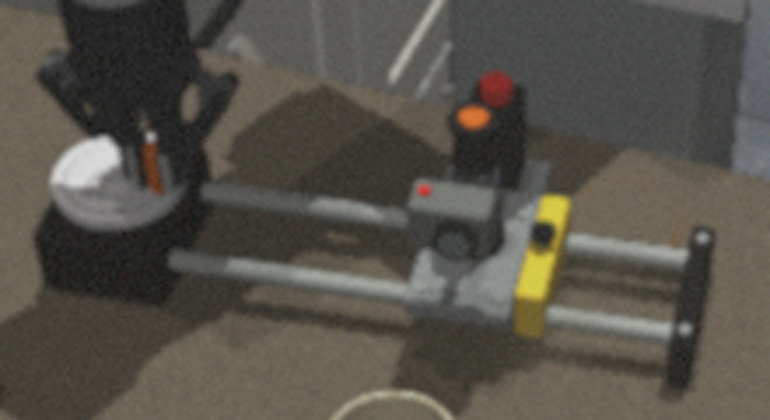

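The carriage plate meets the yellow block with no gap, near (525,250) in the crop. I'll release the crank, look at the button, and press it.

```bash
python3 - <<'E'
from h import *
np.set_printoptions(precision=4,suppress=True)
sleep(.3)
let_go(); p=np.array(get_state()["position"]); move_l(p+[0,0,.16],.2)
M=lambda p: vec(p-S(0,0,0))
o=ori(.130,-1); D={}
for i,q in enumerate(((-.12,.0,.30),(-.12,.07,.30))):
    movep(S(*q),o); sleep(.2); f,T=cam("wrist"); save(f,f"w4{i}")
    hsv=cv2.cvtColor(f["img"],cv2.COLOR_RGB2HSV)
    for nm,lo,hi in (("red",(0,190,90),(4,255,255)),("orange",(8,150,90),(20,255,255))):
        n,l,st,c=cv2.connectedComponentsWithStats(cv2.inRange(hsv,lo,hi))
        for k in range(1,n):
            if st[k,4]>150: print(i,nm,st[k],c[k],M(atz(f,T,c[k],.14 if nm=="red" else .164)))
    for n in ("release_button_top","mast_head","end_stop"):
        r=tip_of("wrist",n)
        if r: print(i,n,np.round(r[0]["centre"]),round(r[0]["score"],2)); D.setdefault(n,[]).append(ray(f,T,r[0]["centre"]))
for n in D:
    if len(D[n])==2: p,e=tri(D[n]); print(n,M(p),e[0])
print(get_state()["clock"])
E
```

```text
0 red [242 129  31  31 719] [257.249  143.4562] [-0.0643  0.037   0.14  ]
0 orange [233  20  32  34 833] [248.1981  36.3601] [0.0004 0.0373 0.164 ]
0 orange [518  34  39  25 525] [539.6514  46.7238] [-0.0056 -0.1415  0.164 ]
0 release_button_top [253. 143.] 0.81
0 mast_head [250.  39.] 0.57
0 end_stop [235.  70.] 0.69
1 red [340 128  31  31 725] [354.8924 142.9945] [-0.0644  0.0378  0.14  ]
1 orange [348  20  31  33 807] [362.9703  35.8191] [0.0004 0.0371 0.164 ]
1 orange [602  34  38  25 527] [622.9412  48.0114] [-0.0066 -0.1233  0.164 ]
1 release_button_top [353. 143.] 0.66
1 mast_head [358.  39.] 0.86
1 end_stop [304.  70.] 0.81
release_button_top [-0.0639  0.0393  0.1432] 0.0002566912548378923
mast_head [0.0017 0.0386 0.1477] 0.000225594439625892
end_stop [ 0.0026  0.076  -0.013 ] 0.00037873374469664703
23.6
```

View pics/w40.png

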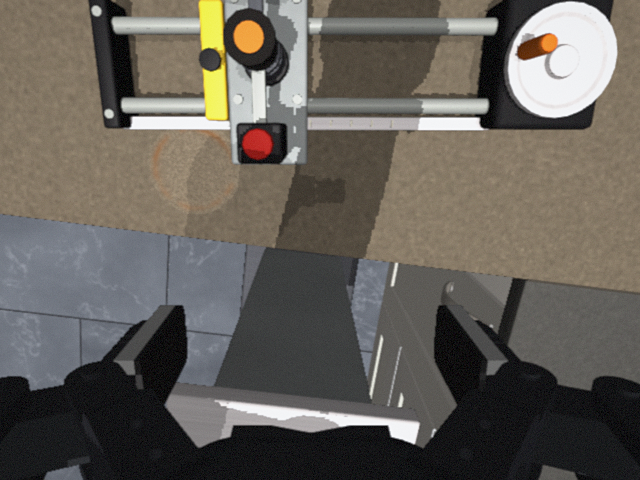

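The carriage sits against the stop. The mast is at slider (0.0005, 0.0375) and the button at (-0.0645, 0.0375), at heights that match the text. I'll press the button.

```bash
python3 - <<'E'
from h import *
np.set_printoptions(precision=4,suppress=True)
o=ori(.130,-1)
grab(20); movep(S(-.0645,.0375,.18),o); move_l(S(-.0645,.0375,.155),.1); sleep(.2)
print(move_l(S(-.0645,.0375,.127),.03,until_force=18)); s=get_state(); print(s["position"],s["contact_force"]); sleep(.3)
s=get_state(); print(s["position"],s["contact_force"])
move_l(S(-.0645,.0375,.23),.15); let_go()
movep(S(0.0005,.0375,.23),o); f,T=cam("wrist"); save(f,"w5"); print(get_state()["clock"])
f,T=cam("side"); r=tip_of("side","release_button_top")
for c in r[:2]: print(c["centre"],c["score"])
E
```

```text
True
[0.4722 0.0606 0.1329] [-2.2022 -0.3137  9.7564]
[0.4722 0.0606 0.1329] [-1.9809  0.7116  8.7373]
28.6
[312.1, 205.7] 0.48
```

The tip stopped hard at z = 0.133, which is the full 7 mm. Next I'll grasp the mast and pull it up.

```bash
python3 - <<'E'
from h import *
np.set_printoptions(precision=4,suppress=True)
print(move_l(S(.0005,.0375,.128),.1,until_force=15)); F0=np.array(get_state()["contact_force"])
grab(50); s=get_state(); print(s["position"],s["finger_gap"],s["grasp_force"],vec(np.array(s["contact_force"])-F0))
z0=s["position"][2]
for dz in np.append(np.arange(.02,.141,.02),[.143]):
    hit=move_l(S(.0005,.0375,z0+dz),.06,until_force=30); s=get_state()
    F=vec(np.array(s["contact_force"])-F0); print(round(dz,3),hit,round(s["position"][2]-z0,4),F,round(s["finger_gap"],3),round(s["clock"],1))
    if hit or abs(F[2])>40: break
sleep(.4); f,T=cam("side"); save(f,"s6"); r=tip_of("side","mast_head")
if r: print(r[0]["centre"],r[0]["score"],vec(atz(f,T,r[0]["centre"],.288)-S(0,0,0)))
cv2.imwrite("pics/s6c.png",cv2.resize(cv2.imread("pics/s6.png")[90:300,190:400],None,fx=2.8,fy=2.8))
E
```

```text
False
[0.5369 0.0686 0.1284] 0.3568393277863294 49.097159463863136 [-1.6703 -2.824   3.1222]
0.02 False 0.0203 [ 0.6765 -4.3744 -2.2542] 0.353 30.9
0.04 False 0.0399 [ 1.0792 -5.2919 -1.2464] 0.355 31.4
0.06 False 0.0596 [ 1.4848 -5.1788 -1.9311] 0.358 31.9
0.08 False 0.0794 [ 2.019  -5.8133 -1.9639] 0.354 32.4
0.1 False 0.0993 [ 0.8399 -6.1333 -2.1015] 0.358 32.9
0.12 False 0.1193 [ 1.0396 -5.8522 -2.6423] 0.361 33.3
0.14 False 0.1393 [ 0.4606 -5.6269 -1.8343] 0.356 33.8
0.143 False 0.1408 [ 3.0116 -6.121  -9.9591] 0.356 34.1
[303.2, 167.7] 0.85 [0.0053 0.0361 0.288 ]
```

View pics/s6c.png

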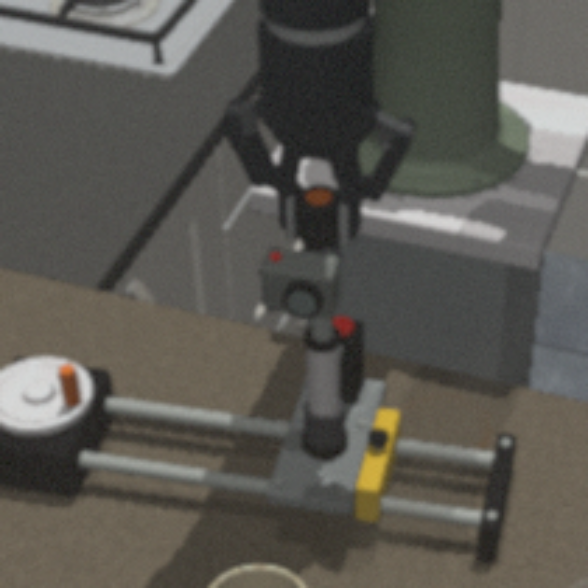

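The mast is extended with the head still in the fingers, and the carriage is against the yellow stop. I'll pull 2 mm more to confirm the hard stop, then hand in.

```bash
python3 - <<'E'
from h import *
p=np.array(get_state()["position"]); print(p)
move_l(p+[0,0,.004],.02,until_force=25); sleep(.5); s=get_state(); print(s["position"],s["contact_force"],s["grasp_force"],s["finger_gap"],s["clock"])
print(sign_off())
E
```

```text
[0.53619078 0.06898028 0.26921856]
[0.53573566 0.06894359 0.26971034] [  7.34437779  -3.90758416 -16.53419888] 51.80349725007545 0.35716297209761655 35.3167
the job is handed in; nothing more can be done
None
```

I handed the job in at about 35 s, with the carriage wound to the yellow stop, the button pressed fully down, and the mast held at its second stop. The verdict was not reported back, and I did not re-measure the mug, jars, timer and tumbler at the end.

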